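# Shut and lock the dust box's clean-out hatch

### The job

Swing the yellow hatch of the blue dust box fully shut; then take the red wing fastener out of the plywood rack, line its crossbar up with the slot behind the hatch's window, push it fully home and give it a quarter turn clockwise so that it locks with its flange flat on the hatch. Let go of it, and leave the blue fastener, glue bottle, cup and screwdriver standing or lying where they are.

Things in the scene. Friction and masses are not known exactly. Their poses are not given: they have to be found in the camera images.
- socket: Steel slotted socket, fixed in the box's sloping face. Origin: slot centre, in the face plane, 115 mm up. z points out of the face (35 degrees off vertical), x up the slope, y level. Slot 29 x 10 mm, long side along y, with a 15 mm square middle, in a 5 mm plate. Below, stops let a crossbar turn only clockwise seen from outside (about -z): from 14 degrees before to 104 past the slot.
- dustbox: Blue dust box, fixed, left or right. Origin on the bench straight below the socket; x level, away from its sloping front, z up. The face runs 75 mm down and 125 mm up the slope from the socket, 115 mm to either side; behind it the top is level, 187 mm high, out to x = 187 mm. On it a steel pipe stub, 68 mm across, stands at x = 150, y = 75, up to 277 mm.
- hatch (a joint): Opening of the yellow hatch, rad: 0 shut flat on the face, at most 1.9; starts 0.8 to 1.6. Stiff hinge, stays where left; pressing its outer face with 3 to 5 N near the free edge shuts it. No handle. Plate 145 mm (hinge to free edge) x 170 x 4 mm, lying 0 to 4 mm outside the face when shut; its 32 mm square window, centred 100 mm from the hinge, then bares the slot.
- hatch_hinge (a point): Middle of the hatch's hinge line, in the face plane, 100 mm up the slope from the socket, parallel to the socket's y. The frame turns with the hatch: x from free edge to hinge, z out of its outer face (4 mm above this point). Opening is a turn about +y: the free edge lifts off the slope, up and over.
- hatch_edge (a point): Middle of the hatch's free edge, on its outer face; moves with the hatch. When shut it is the hatch's lowest edge.
- red_stud: Red wing fastener, loose, about 90 g. Origin: centre of the flange's underside; z from crossbar to wing. Flange 44 mm across, 4 thick; wing 12 mm (x) by 40 mm (y), 6 to 36 mm above the origin. Below: 11 mm shank, crossbar 24 mm (y) by 6 mm (x), 11 to 17 mm below the origin. Half-turn symmetric. Home: origin 4 mm outside the face, on the hatch. Starts upright in a rack hole, any yaw.
- blue_stud: Fastener of the same shape with a blue wing, in the rack's other hole; leave it there. Origin and axes as the red one.
- rack: Fixed plywood block, 75 x 170 x 45 mm (x, y, z); origin at the centre of its underside. Two 31 mm square holes, 30 mm deep, at y = 42 and -42 mm, open at the top; a fastener's flange rests on the block's top.
- glue: Yellow glue bottle with red cap, 48 mm across, 160 mm tall, standing between box and rack; origin at the centre of its underside. Leave it.
- cup: Steel cup, 66 mm across, 85 mm tall, standing beyond the rack; origin at the centre of its underside. Leave it.
- driver: Screwdriver lying on the bench on the robot's side of the rack, about 200 mm long and up to 26 mm high, along its own x axis. Leave it.
Mind the look-alikes: they are no part of the job. Leave any green or turquoise look-alike of the red_stud alone.

How it is judged:
By the outcome, as a careful person would: the job done as asked, in the order asked, and still so for the second after the job is handed in, with the robot touching nothing.
It also fails if it takes over 67 s, if anything falls off the work surface, if the arm or the gripper's body presses on something with over 40 N, if the wrist force passes 120 N, or if a joint passes its speed limit or range.

### The arm

A 6-joint arm with a two-finger parallel gripper is mounted at the origin on the work surface. World frame = base frame: x ahead of the robot, y to its left, z up, the work surface at z = 0. Lengths are in m, angles in rad, forces in N, time in s.
With the tool pointing down it reaches from about 0.275 to 1 m from the base axis. Payload 8.4 kg.
Tool frame: the origin (TCP) lies on the centre line of the jaws, within the pads' length; the fingertips stand 17 mm ahead of it and the grasp point (between the pads) lies 2 mm behind it (bot.tcp_to_tips is the z of the fingertips in the tool frame, in m); z points along the fingers, y is the line along which they close (so a half turn about z gives the same grasp; the last joint's range is limited). The gripper opens to 85 mm and grips with 20 to 120 N. Pads are 22 mm wide; open, the fingers measure 114 mm over their backs; the gripper's body (76 mm by 85 mm) begins 54 mm behind the grasp point. The pads swing forward as they close: fully open they stand 13 mm farther back than shut.
Start: joints at [-1.257, 0.353, 1.633, -0, 1.155, -0.002], TCP at [0.194, -0.594, 0.225] pointing down, gripper open.
Joint ranges: [-2.63, 2.63], [-0.92, 2.1], [0.06, 2.66], [-1.3, 4.44], [0, 2.69], [-3.02, 3.02]. Speed limits (rad/s): [2.22, 2.22, 2.79, 3.14, 3.14, 3.14].

### API

Orientations are given as a unit quaternion [x, y, z, w].
In Python, from workcell import bot, hand, kinematics, get_obs, vision, hand_in gives the robot as it stands. The module is installed in compiled form; this text tells all that it offers. Calls block until the motion is done:
- bot.reach(position, orientation): joint-space move of the TCP to a pose.
- bot.servo_line(position, ori=None, velocity=0.15): straight line of the TCP; ori=None keeps the orientation; velocity is the mean speed in m/s.
- bot.goto_joints(angles): joint-space move.
- hand.move_gripper(opening, strength=None): finger opening in m; strength is the grip in N (None keeps the last); returns when the fingers have stopped.
- bot.dwell(seconds).
- kinematics.solve_ik(position, orientation): joint angles nearest the present ones, or None.
- get_obs(): the state.
- vision.read_camera(name): name is "side" or "top" or "wrist"; returns a dict with "frame" (480x640x3 uint8, red, green, blue), "intrinsics" (3x3 intrinsics, pixels), "dist" ([k1, k2, p1, p2, k3] as OpenCV has them; the pictures are not rectified), "view" (4x4, takes a point from world to camera coordinates). Camera axes: x right, y down, z forward; pixel columns grow to the right and rows downward; lengths in m; the calibration is good to about 2 mm. A picture is of the moment at which its call begins. There is no depth.
A pose or a line that the arm cannot do raises bot.IKError and nothing moves.
- hand_in(): hands the job in; it is judged then, once.
The state is a dict: "time_s": time; "joint_pos": joint angles; "joint_vel": joint speeds; "joint_efforts": joint torques, N m; "position": TCP position; "orientation": TCP orientation; "wrist_force": force on the tool from outside, world axes, zero at the start; "ft_torque": the same for the moment, N m; "gripper_width": finger opening in m; "grip_force": force on a finger pad.
Only numpy, scipy, OpenCV 4.12 (cv2) and the standard library are available. Lean on these libraries where they do the work, as an engineer would, in place of code of your own. Each camera call takes 0.05 s, during which the arm holds its last target. There are 200 camera calls.

## Working session

There is one attempt and no reset: what is moved stays moved. The work goes in short steps, each a Python script; the robot and the scene stay as the last script left them, time stands still between calls to the robot, and variables do not carry over. Pictures are saved under pics/ and viewed, at most 10 in all, crops included, and the job is handed in when it is done.

```bash
mkdir -p pics
python3 - <<'E'
from workcell import *
import cv2,numpy as np
for n in("top","side"):
    d=vision.read_camera(n); cv2.imwrite(f"pics/{n}0.png",d["frame"][:,:,::-1]); np.savez(f"{n}0.npz",**d)
    V=np.array(d["view"]);print(n,np.round(-V[:3,:3].T@V[:3,3],3),np.round(V[2,:3],2),np.array(d["intrinsics"]).round(0).tolist(),d["dist"])
o=get_obs();print(o["time_s"],o["orientation"],bot.tcp_to_tips)
E
```

```text
top [ 0.319 -0.012  1.288] [ 0.16 -0.   -0.99] [[578.0, 0.0, 318.0], [0.0, 578.0, 253.0], [0.0, 0.0, 1.0]] [-0.14977473  0.          0.          0.          0.        ]
side [ 0.361 -0.628  0.865] [ 0.16  0.61 -0.78] [[493.0, 0.0, 319.0], [0.0, 493.0, 241.0], [0.0, 0.0, 1.0]] [-0.1111019  0.         0.         0.         0.       ]
0.1 [ 9.87558727e-01  1.57249308e-01 -1.06733760e-04 -6.36682326e-04] 0.017
```

View pics/top0.png

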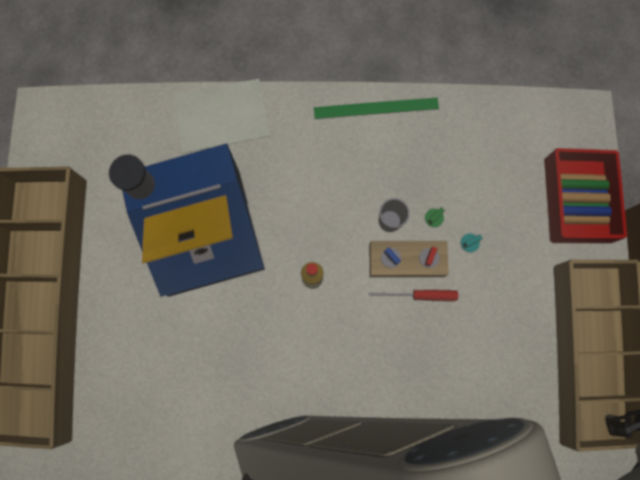

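View pics/side0.png

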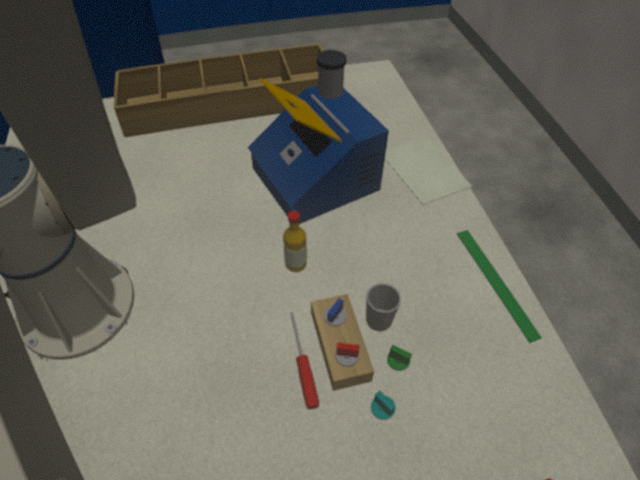

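The top view shows the box on the left with its slot near (203,251), the hatch half open, the rack at (408,258), the red wing at (431,256) and the blue wing at (391,256). The side view shows the slot near (291,153).

```bash
cat > h.py <<'E'
import cv2,numpy as np
from scipy.spatial.transform import Rotation as R
def rays(d,px):
    u=cv2.undistortPoints(np.array(px,float).reshape(-1,1,2),np.array(d["intrinsics"]),np.array(d["dist"])).reshape(-1,2)
    V=np.array(d["view"]);r=np.c_[u,np.ones(len(u))]@V[:3,:3]
    return -V[:3,:3].T@V[:3,3], r/np.linalg.norm(r,axis=1)[:,None]
def onz(d,px,z):
    c,r=rays(d,px); return c+r*((z-c[2])/r[:,2])[:,None]
def onplane(d,px,p,n):
    c,r=rays(d,px); return c+r*(((p-c)@n)/(r@n))[:,None]
def tri(d1,p1,d2,p2):
    A=0;b=0
    L=[]
    for d,p in((d1,p1),(d2,p2)):
        c,r=rays(d,[p]);M=np.eye(3)-np.outer(r[0],r[0]);A=A+M;b=b+M@c;L.append((c,r[0]))
    x=np.linalg.solve(A,b);return x,[np.linalg.norm(np.cross(x-c,r)) for c,r in L]
def project(d,P):
    V=np.array(d["view"]);return cv2.projectPoints(np.array(P,float).reshape(-1,1,3),cv2.Rodrigues(V[:3,:3])[0],V[:3,3],np.array(d["intrinsics"]),np.array(d["dist"]))[0].reshape(-1,2)
def mask(d,lo,hi,roi=None):
    h=cv2.cvtColor(d["frame"],cv2.COLOR_RGB2HSV);m=cv2.inRange(h,lo,hi)
    if lo[0]==0 and hi[0]<=12: m|=cv2.inRange(h,(170,lo[1],lo[2]),(180,hi[1],hi[2]))
    if roi: k=np.zeros_like(m);x0,y0,x1,y1=roi;k[y0:y1,x0:x1]=255;m&=k
    return m
def big(m):
    c=cv2.findContours(m,cv2.RETR_EXTERNAL,cv2.CHAIN_APPROX_NONE)[0];return max(c,key=cv2.contourArea)
E
python3 - <<'E'
from h import *
T=dict(np.load("top0.npz"));S=dict(np.load("side0.npz"))
for n,d,roi in(("top",T,(120,180,260,280)),("side",S,(250,70,350,150))):
    c=big(mask(d,(18,120,60),(35,255,255),roi));q=cv2.approxPolyDP(c,5,True).reshape(-1,2);print(n,"yellow",q.tolist())
    if n=="top":
      q=cv2.minAreaRect(c);print(q)
c=big(mask(T,(0,120,60),(10,255,255),(415,240,445,270)));print("red",cv2.minAreaRect(c))
(u,v),_,_=cv2.minAreaRect(c);print(onz(T,[(u,v)],.081))
b=big(mask(T,(100,120,40),(130,255,255),(100,130,280,310)));print("blue poly",cv2.approxPolyDP(b,4,True).reshape(-1,2).tolist())
for p,z in(((160,295),.072),((264,268),.072)):print(onz(T,[p],z))
print("slot",tri(T,(203,251),S,(291,153)))
a=cv2.resize(T["frame"][130:310,90:290],None,fx=4,fy=4,interpolation=2)[:, :, ::-1][:600]
cv2.imwrite("pics/c1.png",cv2.resize(T["frame"][170:310,100:290],None,fx=4.2,fy=4.2)[:,:,::-1])
cv2.imwrite("pics/c2.png",cv2.resize(S["frame"][60:230,230:400],None,fx=3.5,fy=3.5)[:,:,::-1])
E
```

```text
top yellow [[225, 196], [145, 218], [143, 262], [231, 237]]
((184.0303955078125, 228.81712341308594), (43.07503128051758, 96.87962341308594), 74.40719604492188)
side yellow [[255, 78], [277, 100], [276, 108], [278, 102], [296, 121], [340, 140], [295, 93], [265, 75]]
red ((431.0689392089844, 255.32757568359375), (5.199469566345215, 18.383838653564453), 21.801406860351562)
[[ 0.5132708  -0.25312446  0.081     ]]
blue poly [[225, 145], [146, 167], [155, 188], [145, 199], [124, 192], [140, 237], [144, 215], [228, 195], [234, 240], [213, 246], [215, 261], [184, 266], [180, 270], [188, 274], [197, 271], [198, 276], [201, 270], [206, 273], [208, 268], [208, 273], [215, 264], [222, 265], [222, 256], [226, 260], [239, 244], [236, 239], [242, 239], [237, 232], [244, 212]]
[[0.4264361  0.32388154 0.072     ]]
[[0.4858647  0.10209086 0.072     ]]
slot (array([0.51333103, 0.22504404, 0.11727741]), [np.float64(0.0010155939485051702), np.float64(0.001015593948505067)])
```

View pics/c1.png

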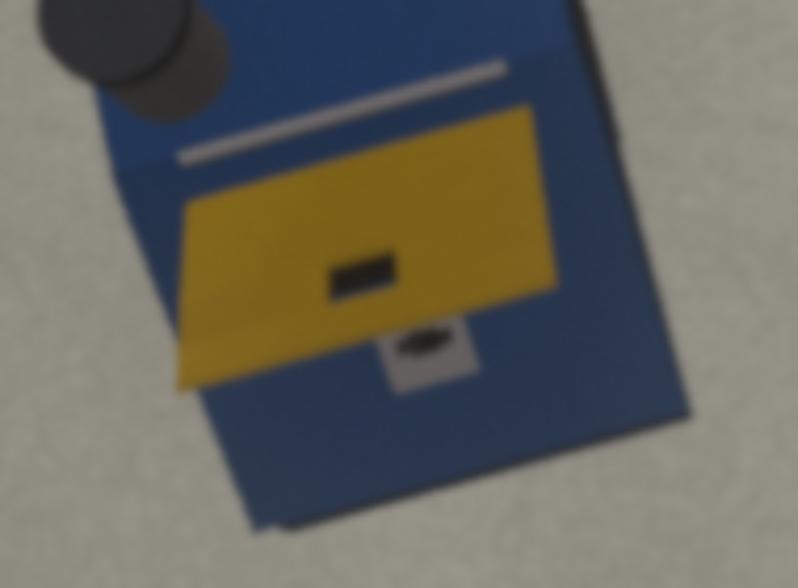

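View pics/c2.png

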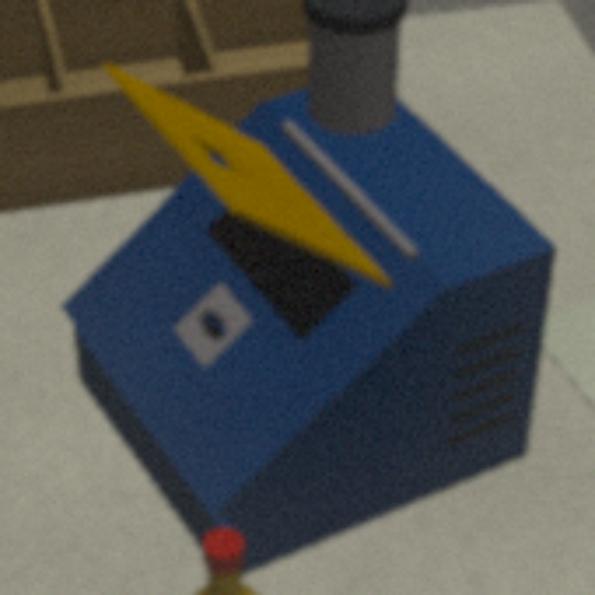

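Crop 1 puts the slot at (200.7,251.4), the front face corners at (160.7,296.4) and (264.3,268.8), the hatch free corners at (142.4,263.1) and (232.6,238.3), and the hinge corners at (144.3,218.1) and (226.2,195.2). Crop 2 puts the slot at (290.9,152.3).

```bash
cat > geo.py <<'E'
from h import *
s35,c35=np.sin(np.radians(35)),np.cos(np.radians(35))
def box(x,y,yaw):
    B=R.from_euler('z',yaw).as_matrix(); return np.array([x,y,.115]),B
def hat(x,y,yaw,th,r,w,h=.004):
    p,B=box(x,y,yaw);u=B@[c35,0,s35];H=p+.1*u
    M=B@R.from_euler('y',th-np.radians(35)).as_matrix()
    return H+M@np.array([-r,w,h]),M
E
python3 - <<'E'
from geo import *
from scipy.optimize import least_squares
from workcell import *
T=dict(np.load("top0.npz"));S=dict(np.load("side0.npz"))
def pts(q):
    x,y,a,t=q;p,B=box(x,y,a);u=B@[c35,0,s35];yb=B[:,1]
    return [p,p-.075*u+.115*yb,p-.075*u-.115*yb]+[hat(x,y,a,t,r,w)[0] for r,w in((.145,.085),(.145,-.085),(0,.085),(0,-.085))]
obs=np.array([(200.7,251.4),(160.7,296.4),(264.3,268.8),(142.4,263.1),(232.6,238.3),(144.3,218.1),(226.2,195.2)])
f=lambda q:np.r_[(project(T,pts(q))-obs).ravel(),project(S,pts(q)[:1]).ravel()-[290.9,152.3]]
s=least_squares(f,[.515,.228,.26,1.1],loss='soft_l1');print(s.x,f(s.x).round(1));np.save("q.npy",s.x)
x,y,a,t=s.x
q0=get_obs()["joint_pos"]
def pose(th,r=.125,w=-.03,gap=0):
    P,M=hat(x,y,a,th,r,w,.004+gap); tl=min(th-np.radians(35),0.15)
    B=R.from_euler('z',a).as_matrix()@R.from_euler('y',tl).as_matrix()
    Rt=np.c_[B[:,0],-B[:,1],-B[:,2]]
    return P-.017*Rt[:,2],R.from_matrix(Rt).as_quat()
for th in (t,t*.6,.3,0): print(th,pose(th,gap=.02)[0],kinematics.solve_ik(*pose(th,gap=.02)))
# fastener pose IK
p,B=box(x,y,a);n=B@[-s35,0,c35];u=B@[c35,0,s35]
for sg in(1,-1):
  for k in(0,90):
    yt=sg*u;zt=-n;Rt=np.c_[np.cross(yt,zt),yt,zt]@R.from_euler('z',k,degrees=True).as_matrix()
    print(sg,k,kinematics.solve_ik(p+n*.029,R.from_matrix(Rt).as_quat()))
sy=np.radians(-21.7)
for sg in(1,-1):
    xt=sg*np.array([np.cos(sy),np.sin(sy),0]);zt=np.array([0,0,-1.]);Rt=np.c_[xt,np.cross(zt,xt),zt]
    print('rack',sg,kinematics.solve_ik([.513,-.253,.075],R.from_matrix(Rt).as_quat()))
E
```

```text
[0.51310456 0.22955667 0.27615519 1.32594758] [ 0.3  0.4 -0.6  0.4 -0.3 -0.6 -0.1  0.1  0.1 -0.1  0.3 -0.2  0.1  0.
  0.1  0.1]
1.3259475780619252 [0.52687616 0.20227805 0.28924764] [0.35648756 0.28965582 1.58520195 0.01213672 1.41626954 1.64836238]
0.795568546837155 [0.48856247 0.19142009 0.23571539] [0.36202884 0.27153006 1.73152449 0.01334753 1.28801745 1.65198587]
0.3 [0.47353029 0.18716003 0.17315717] [ 0.39921291  0.09342956  2.15050575 -0.06753168  0.59005046  1.74415034]
0 [0.47895583 0.18869761 0.13424582] None
1 0 [ 0.50609438  0.17042451  2.32147313 -1.19989238  0.14073077  1.3859708 ]
1 90 [ 0.50609438  0.17042451  2.32147313 -1.19989238  0.14073077  2.95676713]
-1 0 [ 0.50609438  0.17042451  2.32147313 -1.19989238  0.14073077 -1.75562185]
-1 90 [ 0.50609438  0.17042451  2.32147313 -1.19989238  0.14073077 -0.18482552]
rack 1 [-4.60797043e-01  4.56053461e-01  1.86474586e+00 -4.44089210e-16
  8.20793332e-01  1.48873573e+00]
rack -1 [-4.60797043e-01  4.56053461e-01  1.86474586e+00 -4.44089210e-16
  8.20793332e-01 -1.65285692e+00]
```

```bash
cat > shut.py <<'E'
from geo import *
from workcell import *
x,y,a,t=np.load("q.npy")
def pose(th,r=.125,w=-.03,gap=0):
    P,M=hat(x,y,a,th,r,w,.004+gap); tl=np.clip(th-np.radians(35),-.3,0.15)
    B=R.from_euler('z',a).as_matrix()@R.from_euler('y',tl).as_matrix()
    Rt=np.c_[B[:,0],-B[:,1],-B[:,2]]
    return P-.017*Rt[:,2],R.from_matrix(Rt).as_quat()
ths=list(np.arange(t-.15,.1,-.15))+[.1]
for th in ths+[0,-.06]: assert kinematics.solve_ik(*pose(th)) is not None,th
hand.move_gripper(0.0,40)
p,q=pose(t,gap=.025); bot.reach(p+[0,0,.06],q); bot.servo_line(p,q,velocity=.2)
f0=np.array(get_obs()["wrist_force"])
for th in ths:
    bot.servo_line(*pose(th),velocity=.15)
    o=get_obs();print(round(th,2),round(o["time_s"],2),(o["wrist_force"]-f0).round(1))
for th in np.arange(.07,-.1,-.015):
    bot.servo_line(*pose(th),velocity=.05)
    f=get_obs()["wrist_force"]-f0;print(round(th,3),f.round(1))
    if np.linalg.norm(f)>22: break
p=get_obs()["position"];bot.servo_line(np.array(p)+[-.0,0,.06],velocity=.2)
d=vision.read_camera("top");np.savez("top1.npz",**d);cv2.imwrite("pics/t1.png",cv2.resize(d["frame"][150:310,90:290],None,fx=3.5,fy=3.5)[:,:,::-1])
print(get_obs()["time_s"])
E
python3 shut.py
```

```text
1.18 4.83 [-0.4  0.3 -1.2]
1.03 5.11 [ 0.2 -0.2 -0.1]
0.88 5.38 [0.6 0.2 0.3]
0.73 5.66 [-0.5 -1.   0.6]
0.58 5.98 [0.7 0.2 0.2]
0.43 6.32 [-0.5 -0.7 -0.5]
0.28 6.62 [-0.3 -0.8 -0.3]
0.13 6.9 [-0.4 -0.4 -0.1]
0.1 7.15 [ 0.4 -0.1  0.5]
0.07 [-0.9 -0.6  0.6]
0.055 [-0.2 -1.   0.3]
0.04 [-0.6 -1.   0. ]
0.025 [-0.4 -1.2 -0.8]
0.01 [-0.3 -0.5  0.1]
-0.005 [ 0.2  0.5 -0.2]
-0.02 [-0.9 -0.1 -0.6]
-0.035 [-0.7 -0.3 -0. ]
-0.05 [-1.1 -0.6 -0.2]
-0.065 [-0.6 -0.7 -0.2]
-0.08 [ 0.3 -1.2 -0.2]
-0.095 [ 0.4 -1.1  0.7]
10.65
```

View pics/t1.png

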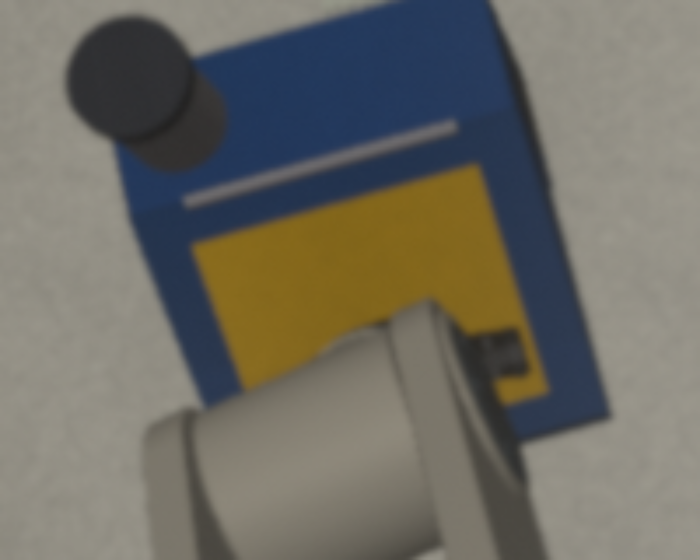

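The hatch now looks shut or nearly so, with its right free corner near (550,392) in the crop. The forces were unexpectedly nil, so I'll measure the angle.

Run:
```python
from geo import *
from workcell import *
x,y,a,t=np.load("q.npy");T=dict(np.load("top1.npz"))
for th in(0,.1,.2,.3):print(th,project(T,[hat(x,y,a,th,.145,-.085)[0]]).round(1))
o=get_obs();print(o["position"],o["wrist_force"],o["gripper_width"])
d=vision.read_camera("side");np.savez("side1.npz",**d)
for th in(0,.1,.2,.3):print(th,project(d,[hat(x,y,a,th,.145,-.085)[0]]).round(1))
cv2.imwrite("pics/s1.png",cv2.resize(d["frame"][60:230,220:400],None,fx=3.5,fy=3.5)[:,:,::-1])
```

```text
0 [[246.6 260.6]]
0.1 [[246.7 263. ]]
0.2 [[246.7 264.9]]
0.3 [[246.5 266.2]]
[0.50107311 0.19492009 0.17021063] [-1.01894129 -0.4506638  -0.13471819] 3.2179200991617966e-05
0 [[293.4 188. ]]
0.1 [[290.2 185.1]]
0.2 [[287.5 181.8]]
0.3 [[285.3 177.9]]
```

View pics/s1.png

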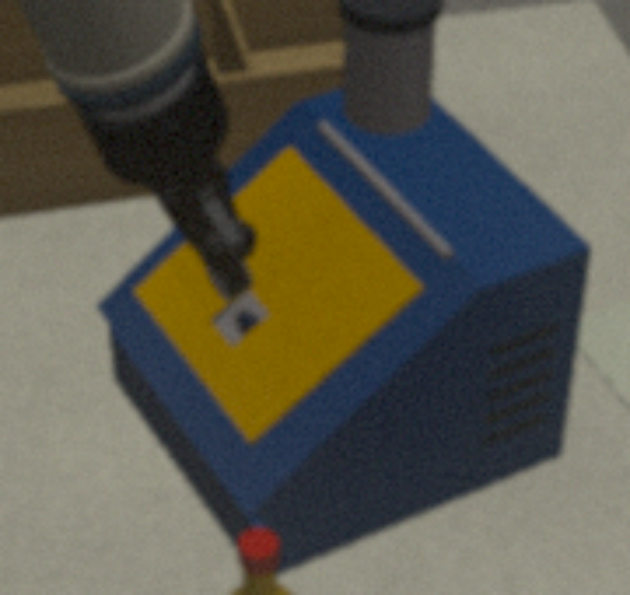

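Run:
```python
from geo import *
from workcell import *
x,y,a,t=np.load("q.npy");p,B=box(x,y,a)
o=get_obs();M=R.from_quat(o["orientation"]).as_matrix()
F=B@R.from_euler('y',-35,degrees=True).as_matrix()
tip=np.array(o["position"])-[0,0,.06]+.017*M[:,2]
print("tip in socket frame",(F.T@(tip-p)).round(4))
f0=np.array(o["wrist_force"])
P=np.array(o["position"])
for dz in(.03,.04,.045,.05,.055,.06):
    bot.servo_line(P-[0,0,dz],velocity=.04);o=get_obs();tip=np.array(o["position"])+.017*M[:,2];print(dz,(F.T@(tip-p)).round(4),(o["wrist_force"]-f0).round(1),np.round(o["joint_efforts"],1))
bot.dwell(.1);print(get_obs()["wrist_force"]);print(get_obs()["time_s"])
```

```text
tip in socket frame [-0.0258 -0.0301 -0.0083]
0.03 [-0.0084 -0.0301  0.0163] [ 0.6  0.8 -0.2] [ -0.  -42.1 -27.4  -0.1  -1.7   0. ]
0.04 [-0.0148 -0.0301  0.0079] [-0.7  0.5  0.6] [ -0.  -42.7 -26.6  -0.1  -1.7   0. ]
0.045 [-0.0176 -0.0301  0.0038] [-0.3  0.4  0.5] [ -0.  -43.  -26.3  -0.1  -1.8   0. ]
0.05 [-0.0205 -0.0301 -0.0003] [-0.8 -0.4  0.7] [  0.  -43.3 -25.9  -0.1  -1.8   0. ]
0.055 [-0.0234 -0.0301 -0.0044] [1.1 0.  0.8] [ -0.  -43.6 -25.5  -0.1  -1.8   0. ]
0.06 [-0.0262 -0.0301 -0.0085] [ 0.3  0.  -0.5] [  0.  -43.9 -25.2  -0.1  -1.8   0. ]
[-0.10558614  0.45061912  0.32332775]
13.225
```

Run:
```python
from geo import *
from workcell import *
x,y,a,t=np.load("q.npy");p,B=box(x,y,a)
S1=dict(np.load("side1.npz"));o=get_obs();M=R.from_quat(o["orientation"]).as_matrix()
P=np.array(o["position"])
print(project(S1,[P+[0,0,.06]+k*M[:,2] for k in(-.1,0,.017)]).round(1))
print(project(S1,[P+k*M[:,2] for k in(-.1,0,.017)]).round(1), project(S1,[p]))
d=vision.read_camera("side");np.savez("side2.npz",**d)
w=vision.read_camera("wrist");np.savez("wrist2.npz",**w)
im=np.hstack([cv2.resize(d["frame"][90:220,230:360],(390,390)),cv2.resize(w["frame"],(400,300)).copy() if 0 else cv2.copyMakeBorder(cv2.resize(w["frame"],(400,300)),0,90,0,0,0)])
cv2.imwrite("pics/s2.png",im[:,:,::-1])
```

```text
[[272.9 112.2]
 [287.8 144.4]
 [290.1 149.4]]
[[274.6 135.7]
 [288.8 165. ]
 [291.  169.5]] [[290.96562178 152.40227273]]
```

View pics/s2.png

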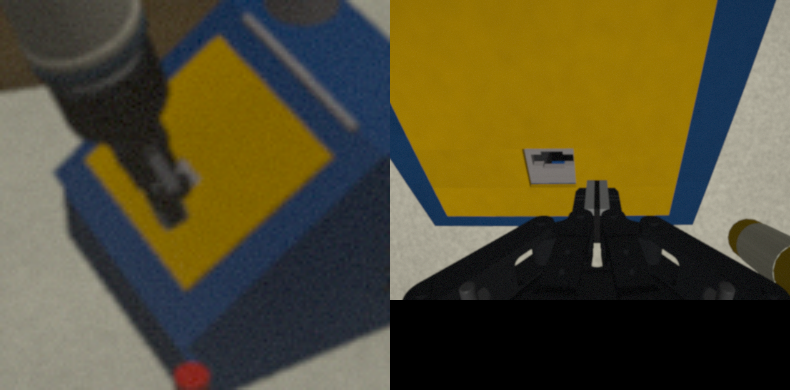

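Run:
```python
from geo import *
from workcell import *
x,y,a,t=np.load("q.npy");p,B=box(x,y,a)
F=B@R.from_euler('y',-35,degrees=True).as_matrix()
o=get_obs();M=R.from_quat(o["orientation"]).as_matrix();P=np.array(o["position"]);f0=np.array(o["wrist_force"])
for k in range(1,25):
    try: bot.servo_line(P-F[:,2]*.001*k,velocity=.02)
    except bot.IKError: print("ik");break
    o=get_obs();f=(o["wrist_force"]-f0)
    tip=np.array(o["position"])+.017*M[:,2]
    if np.linalg.norm(f)>3 or k%4==0:print(k,(F.T@(tip-p)).round(4),f.round(1))
    if np.linalg.norm(f)>15:break
print(get_obs()["time_s"])
d=vision.read_camera("side");np.savez("side3.npz",**d)
```

```text
4 [-0.0259 -0.0301 -0.0123] [-0.2  0.   0.1]
8 [-0.0258 -0.0301 -0.0159] [-4.7 -2.8  8.1]
9 [-0.0258 -0.0301 -0.0163] [-12.3  -4.3  20.3]
15.575
```

Run:
```python
from geo import *
from workcell import *
x,y,a,t=np.load("q.npy");p,B=box(x,y,a)
w=dict(np.load("wrist2.npz"));V=w["view"]
# pose at wrist2: 
o=get_obs();M=R.from_quat(o["orientation"]).as_matrix()
F=B@R.from_euler('y',-35,degrees=True).as_matrix()
P=np.array(o["position"])+F[:,2]*.009
print("cam in tool",(M.T@(-V[:3,:3].T@V[:3,3]-P)).round(4),(V[:3,:3]@M).round(3),w["intrinsics"].round(0).tolist(),w["dist"])
print("tips",[(k,project(w,[P+k*M[:,2]]).round(0).tolist()) for k in(-.02,-.01,0,.01,.017)])
print("slot",project(w,[p]))
print(project(w,[hat(x,y,a,th,.145,s*.085)[0] for th in(0,.06) for s in(1,-1)]).round(0))
c=big(mask(w,(18,120,60),(35,255,255)));print("yellow",cv2.approxPolyDP(c,6,True).reshape(-1,2).tolist())
g=cv2.cvtColor(w["frame"],cv2.COLOR_RGB2GRAY)
cv2.imwrite("pics/w2.png",cv2.resize(w["frame"][200:360,180:380],None,fx=4,fy=3.75)[:600,:,::-1])
S3=dict(np.load("side3.npz"))
for th in(0,.05,.1):print(project(S3,[hat(x,y,a,th,.145,-.085)[0]]).round(1),project(S3,[hat(x,y,a,th,0,-.085)[0]]).round(1))
c=big(mask(S3,(18,120,60),(35,255,255),(240,80,350,200)));print("side",cv2.approxPolyDP(c,4,True).reshape(-1,2).tolist())
```

```text
cam in tool [ 7.980e-02  1.000e-04 -1.478e-01] [[-0.001  1.     0.   ]
 [-0.951 -0.001 -0.309]
 [-0.309 -0.     0.951]] [[372.0, 0.0, 331.0], [0.0, 372.0, 235.0], [0.0, 0.0, 1.0]] [-0.02942935  0.          0.          0.          0.        ]
tips [(-0.02, [[331.0, 327.0]]), (-0.01, [[331.0, 314.0]]), (0, [[331.0, 303.0]]), (0.01, [[331.0, 293.0]]), (0.017, [[331.0, 286.0]])]
slot [[260.95762839 254.06557057]]
[[101. 329.]
 [442. 330.]
 [ 91. 343.]
 [446. 344.]]
yellow [[0, 0], [0, 164], [92, 345], [285, 345], [297, 306], [313, 300], [316, 288], [346, 288], [348, 300], [365, 307], [376, 344], [445, 343], [523, 0]]
[[293.4 188. ]] [[340.9 141.8]]
[[291.8 186.6]] [[340.9 141.8]]
[[290.2 185.1]] [[341.  141.7]]
side [[302, 102], [287, 117], [285, 129], [298, 150], [294, 163], [287, 168], [267, 139], [261, 144], [293, 187], [339, 143]]
```

View pics/w2.png

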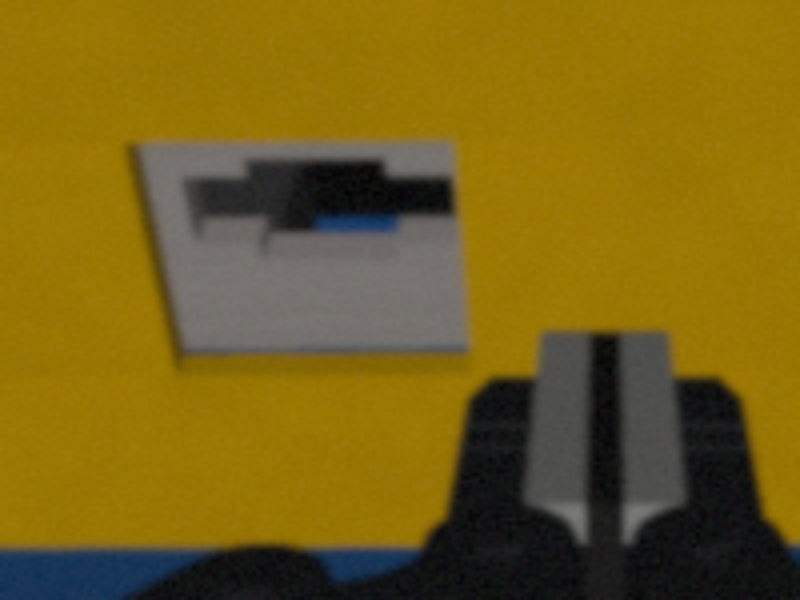

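The crop shows the slot behind the window at about full-frame (260,252), with the fingertips at row 288. Contact force and the views agree that the shut fingertips lie about 7 mm behind the TCP, not 17 mm ahead, so I'll use that. Next I go above the red stud.

```bash
cat > look.py <<'E'
from geo import *
from workcell import *
def measure(d,z,roi=None):
    c=big(mask(d,(0,120,50),(10,255,255),roi)); 
    W=onz(d,c.reshape(-1,2),z)[:,:2]
    (cx,cy),(w,h),ang=cv2.minAreaRect((W*1000).astype(np.float32))
    if w>h: lo=ang
    else: lo=ang+90
    return np.array([cx,cy])/1000,(round(w,1),round(h,1)),(lo+90)%180-90
def rackori(sy,sg=-1):
    xt=sg*np.array([np.cos(sy),np.sin(sy),0]);zt=np.array([0,0,-1.])
    return R.from_matrix(np.c_[xt,np.cross(zt,xt),zt]).as_quat()
E
python3 - <<'E'
from look import *
o=get_obs();P=np.array(o["position"])
bot.servo_line(P+[-.02,0,.19],velocity=.3)
bot.reach([.513,-.253,.2],rackori(np.radians(-21.7)))
hand.move_gripper(.05)
bot.servo_line([.513,-.253,.13],velocity=.2)
o=get_obs();d=vision.read_camera("wrist");np.savez("wrist4.npz",**d)
print(o["time_s"],o["joint_pos"],o["gripper_width"],o["position"])
T=vision.read_camera("top");np.savez("top4.npz",**T);S=vision.read_camera("side");np.savez("side4.npz",**S)
x,y,a,t=np.load("q.npy")
for n,D,roi in(("top",T,(120,180,260,300)),("side",S,(240,80,350,200))):
    c=big(mask(D,(18,120,60),(35,255,255),roi));print(n,cv2.approxPolyDP(c,4,True).reshape(-1,2).tolist())
    for th in(0,.05,.1):print(th,project(D,[hat(x,y,a,th,r,s*.085)[0] for r in(.145,0) for s in(1,-1)]).round(1).tolist())
m=mask(d,(0,120,50),(10,255,255));cs=cv2.findContours(m,0,1)[0]
for c in cs:
    if cv2.contourArea(c)>200:print(cv2.contourArea(c),cv2.minAreaRect(c))
print("stud",measure(d,.081))
cv2.imwrite("pics/w4.png",d["frame"][:,:,::-1])
E
```

```text
20.2917 [-4.60806965e-01  3.79913840e-01  1.83063781e+00  2.25978477e-05
  9.31441599e-01 -1.65288112e+00] 0.04990137822373455 [ 0.51314849 -0.25307298  0.13026472]
top [[226, 198], [146, 220], [169, 281], [245, 259]]
0 [[168.7, 282.0], [246.6, 260.6], [145.1, 220.2], [226.9, 197.5]]
0.05 [[168.4, 283.4], [246.7, 261.9], [145.1, 220.1], [226.8, 197.4]]
0.1 [[168.0, 284.7], [246.7, 263.0], [145.0, 220.0], [226.8, 197.3]]Traceback (most recent call last):
  File "<stdin>", line 12, in <module>
  File "h.py", line 25, in big
    c=cv2.findContours(m,cv2.RETR_EXTERNAL,cv2.CHAIN_APPROX_NONE)[0];return max(c,key=cv2.contourArea)
                                                                            ~~~^^^^^^^^^^^^^^^^^^^^^^^
ValueError: max() iterable argument is empty
```

Run:
```python
from look import *
d=dict(np.load("wrist4.npz"))
m=mask(d,(0,120,50),(10,255,255));cs=cv2.findContours(m,0,1)[0]
for c in cs:
    if cv2.contourArea(c)>200:print(cv2.contourArea(c),cv2.minAreaRect(c))
print("stud",measure(d,.081))
o=get_obs();print("tips",project(d,[np.array(o["position"])]))
cv2.imwrite("pics/w4.png",d["frame"][:,:,::-1])
```

```text
1599.5 ((32.32000732421875, 409.2600402832031), (56.80000686645508, 61.80000686645508), 53.130104064941406)
1372.5 ((326.0, 252.0), (74.0, 20.0), 90.0)
4915.0 ((259.1551818847656, 134.63790893554688), (36.581974029541016, 145.77081298828125), 68.19859313964844)
stud (array([ 0.43569986, -0.26264319]), (76.4, 18.2), 88.91036987304688)
tips [[330.12760382 302.96371597]]
```

View pics/w4.png

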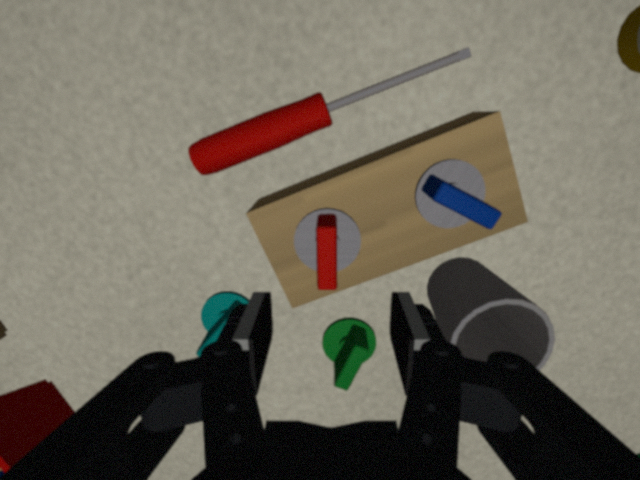

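The wrist view shows the red wing's top face running from about (327,231) to (327.5,289), with its flange centred near (327,241).

Run:
```python
from look import *
d=dict(np.load("wrist4.npz"))
h=cv2.cvtColor(d["frame"],cv2.COLOR_RGB2HSV)
col=h[205:295,327];print(col[:,2].tolist())
m=mask(d,(0,120,130),(10,255,255),(290,200,365,300))
c=big(m);r=cv2.minAreaRect(c);print(r,cv2.boundingRect(c))
print(measure(d,.081,None if 0 else (290,200,365,300)))
W=onz(d,[(327,231),(327.5,289)],.081);print(W,np.linalg.norm(W[1]-W[0]),W.mean(0))
W=onz(d,c.reshape(-1,2),.081)[:,:2]*1000;print("bright",cv2.minAreaRect(W.astype(np.float32)))
g=((h[:,:,1]<60)&(h[:,:,2]>90)).astype(np.uint8)*255
k=np.zeros_like(g);k[200:280,285:368]=255
gm=cv2.morphologyEx(g&k,cv2.MORPH_OPEN,np.ones((3,3)));c=big(gm);hull=cv2.convexHull(c);print(cv2.boundingRect(hull))
W=onz(d,hull.reshape(-1,2),.049)[:,:2]*1000;print("flange",cv2.minEnclosingCircle(W.astype(np.float32)))
```

```text
[131, 122, 104, 87, 96, 109, 111, 107, 92, 72, 62, 55, 57, 50, 53, 51, 51, 57, 51, 57, 66, 88, 102, 120, 133, 141, 141, 143, 142, 141, 143, 139, 141, 143, 140, 144, 142, 142, 143, 138, 142, 141, 143, 140, 142, 142, 141, 141, 143, 145, 138, 142, 145, 144, 143, 141, 141, 140, 143, 141, 142, 142, 140, 140, 140, 142, 140, 141, 141, 141, 139, 140, 140, 140, 139, 139, 143, 139, 141, 138, 140, 139, 137, 136, 127, 126, 120, 119, 120, 121]
((325.9999694824219, 258.5), (58.99999237060547, 15.999998092651367), 90.0) (318, 229, 17, 60)
(array([ 0.50903854, -0.25410146]), (11.2, 45.0), -21.492149353027344)
[[ 0.49693083 -0.24869205  0.081     ]
 [ 0.53017671 -0.26175537  0.081     ]] 0.035720286549255416 [ 0.51355377 -0.25522371  0.081     ]
bright ((512.4688110351562, -255.49537658691406), (9.032567977905273, 36.25733947753906), 68.41224670410156)
(294, 209, 67, 62)
flange ((512.4788208007812, -255.36959838867188), 22.255123138427734)
```

Run:
```python
from look import *
x,y,a,t=np.load("q.npy");p,B=box(x,y,a);n=B@[-s35,0,c35];u=B@[c35,0,s35]
sy=np.radians(-21.6);c=np.array([.5125,-.2555])
f0=np.array(get_obs()["wrist_force"])
hand.move_gripper(.04,60)
bot.servo_line([*c,.065],rackori(sy),velocity=.12)
print((get_obs()["wrist_force"]-f0).round(1))
bot.servo_line([*c,.047],velocity=.06)
print((get_obs()["wrist_force"]-f0).round(1))
hand.move_gripper(0.0,60)
o=get_obs();print(o["gripper_width"],o["grip_force"],o["position"],(o["wrist_force"]-f0).round(1),o["time_s"])
for sg in(1,-1):
  for k in(0,90):
   for hh in(0,.03,.06):
    yt=sg*u;zt=-n;Rt=np.c_[np.cross(yt,zt),yt,zt]@R.from_euler('z',k,degrees=True).as_matrix()
    s=kinematics.solve_ik(p+n*(.006+hh),R.from_matrix(Rt).as_quat());print(sg,k,hh,None if s is None else np.round(s,2))
```

```text
[-0.9 -0.9  0.9]
[-0.9  0.2  0.3]
0.01087429375127421 70.98035797476768 [ 0.51286315 -0.25566376  0.04745744] [-0.5 -0.2  3.9] 22.2
1 0 0 None
1 0 0.03 [ 0.51  0.15  2.32 -1.1   0.15  1.29]
1 0 0.06 [ 0.52  0.07  2.34 -0.79  0.2   0.98]
1 90 0 None
1 90 0.03 [ 0.51  0.15  2.32 -1.1   0.15  2.86]
1 90 0.06 [ 0.52  0.07  2.34 -0.79  0.2   2.55]
-1 0 0 None
-1 0 0.03 [ 0.51  0.15  2.32 -1.1   0.15 -1.85]
-1 0 0.06 [ 0.52  0.07  2.34 -0.79  0.2  -2.16]
-1 90 0 None
-1 90 0.03 [ 0.51  0.15  2.32 -1.1   0.15 -0.28]
-1 90 0.06 [ 0.52  0.07  2.34 -0.79  0.2  -0.59]
```

Run:
```python
from look import *
x,y,a,t=np.load("q.npy");p,B=box(x,y,a);n=B@[-s35,0,c35];u=B@[c35,0,s35]
for tilt in(0,1,2):
  B2=B@R.from_euler('y',tilt,degrees=True).as_matrix();n2=B2@[-s35,0,c35];u2=B2@[c35,0,s35]
  for hh in(.004,.008,.012,.016,.020,.024):
    yt=-u2;zt=-n2;Rt=np.c_[np.cross(yt,zt),yt,zt]
    s=kinematics.solve_ik(p+n*hh,R.from_matrix(Rt).as_quat());print(tilt,hh,None if s is None else np.round(s,3))
```

```text
0 0.004 None
0 0.008 None
0 0.012 None
0 0.016 None
0 0.02 None
0 0.024 [ 0.504  0.184  2.319 -1.273  0.136 -1.683]
1 0.004 None
1 0.008 [ 0.495  0.225  2.299 -1.284  0.127 -1.677]
1 0.012 [ 0.497  0.214  2.301 -1.225  0.13  -1.736]
1 0.016 [ 0.498  0.204  2.303 -1.168  0.134 -1.792]
1 0.02 [ 0.5    0.193  2.305 -1.113  0.139 -1.846]
1 0.024 [ 0.501  0.182  2.307 -1.061  0.143 -1.897]
2 0.004 [ 0.491  0.234  2.285 -1.11   0.13  -1.854]
2 0.008 [ 0.492  0.223  2.287 -1.058  0.135 -1.905]
2 0.012 [ 0.494  0.213  2.289 -1.009  0.139 -1.953]
2 0.016 [ 0.495  0.202  2.291 -0.963  0.145 -1.999]
2 0.02 [ 0.497  0.192  2.293 -0.92   0.15  -2.041]
2 0.024 [ 0.498  0.182  2.295 -0.88   0.156 -2.081]
```

```bash
cat > ins.py <<'E'
from look import *
x,y,a,t=np.load("q.npy");p,B=box(x,y,a);F=B@R.from_euler('y',-35,degrees=True).as_matrix();u,yb,n=F.T
B2=B@R.from_euler('y',-34,degrees=True).as_matrix();u2,_,n2=B2.T
def ori(k=0):
    Rt=np.c_[np.cross(-u2,-n2),-u2,-n2]@R.from_euler('z',k,degrees=True).as_matrix(); return R.from_matrix(Rt).as_quat()
E
python3 - <<'E'
from ins import *
P=np.array(get_obs()["position"])
hand.move_gripper(.03); bot.servo_line([P[0],P[1],.057],velocity=.08); hand.move_gripper(0,80)
o=get_obs();ko=o["position"][2]-.045;np.save("ko.npy",ko);print(ko,o["gripper_width"],o["position"])
P=np.array(o["position"]);bot.servo_line([P[0],P[1],.32],velocity=.3)
bot.reach(p+n2*.15,ori());o=get_obs();print(o["gripper_width"],o["grip_force"],np.round(o["joint_pos"],2))
d=vision.read_camera("wrist");np.savez("wrist5.npz",**d)
print("pred",project(d,[p,p+.0145*yb,p-.0145*yb]).round(0).tolist(),o["time_s"])
g=cv2.cvtColor(d["frame"],cv2.COLOR_RGB2GRAY)
px=project(d,[p+.015*(i*u+j*yb) for i,j in((1,1),(1,-1),(-1,-1),(-1,1))])
k=np.zeros_like(g);cv2.fillConvexPoly(k,px.astype(int),255)
for th in(50,65,80):
    ys,xs=np.nonzero((g<th)&(k>0));
    if len(xs)==0: continue
    W=(onplane(d,np.c_[xs,ys],p,n)-p)@F*1000
    for lo,hi in((-16,-9),(-6,6),(9,16)):
        s=W[(W[:,1]>lo)&(W[:,1]<hi)]
        if len(s):print(th,lo,hi,len(s),s[:,:2].min(0).round(1),s[:,:2].max(0).round(1))
c=np.array(p);q=project(d,[p])[0].astype(int);cv2.imwrite("pics/w5.png",cv2.resize(d["frame"][max(q[1]-75,0):q[1]+75,max(0,q[0]-100):q[0]+100],None,fx=4,fy=4)[:,:,::-1])
E
```

```text
0.012352949187306395 0.009995839624747946 [ 0.51295348 -0.25573717  0.05735295]
0.010151513470386826 78.13765168190002 [ 0.55 -0.15  2.32 -0.38  0.43 -2.56]
pred [[332.0, 215.0], [332.0, 232.0], [332.0, 198.0]] 25.8667
50 -16 -9 35 [ -4.2 -12.8] [ 3.2 -9.4]
50 -6 6 186 [-6.8 -5.3] [5.7 5.9]
50 9 16 32 [-4.3  9.4] [ 2.4 12.9]
65 -16 -9 49 [ -4.2 -12.8] [ 3.2 -9.4]
65 -6 6 223 [-6.8 -5.3] [5.7 6. ]
65 9 16 51 [-5.1  9.4] [ 3.3 12.9]
80 -16 -9 59 [ -5.1 -13.7] [ 3.2 -9.4]
80 -6 6 237 [-7.6 -5.3] [5.7 6. ]
80 9 16 62 [-5.1  9.4] [ 3.3 13.8]
```

```bash
cat >> ins.py <<'E'
ko=float(np.load("ko.npy"));p2=p-.0008*u
def tcp(h,du=0,dy=0): return p2+du*u+dy*yb+n*(.004+h)+ko*n2
def show(f0):
    o=get_obs();f=(o["wrist_force"]-f0);return F.T@f,F.T@(np.array(o["position"])-ko*n2-p2)*1000-[0,0,4],o
E
python3 - <<'E'
from ins import *
bot.servo_line(tcp(.03),ori(),velocity=.12)
bot.dwell(.1);f0=np.array(get_obs()["wrist_force"])
for h in(.016,.012,.010,.008,.006,.004,.002,.001,0):
    bot.servo_line(tcp(h),ori(),velocity=.03)
    f,e,o=show(f0);print(h,f.round(1),e.round(1),round(o["time_s"],2),o["joint_pos"][3].round(2),o["gripper_width"].round(4))
    if np.linalg.norm(f)>15:break
E
```

```text
Traceback (most recent call last):
AttributeError: 'float' object has no attribute 'round'
```

Run:
```python
from ins import *
f0=np.array(get_obs()["wrist_force"]);np.save("f0.npy",f0)
for h in(.016,.012,.010,.008,.006,.004,.002,.001,0):
    bot.servo_line(tcp(h),ori(),velocity=.03)
    f,e,o=show(f0);print(h,f.round(1),e.round(1),round(o["time_s"],2),round(o["joint_pos"][3],2),round(o["gripper_width"],4))
    if np.linalg.norm(f)>15:break
```

```text
0.016 [ 1.  -1.3 -0.5] [ 0.1  0.  16.2] 27.9 -0.97 0.0101
0.012 [ 0.4 -1.7 -0.1] [-0.1 -0.  12. ] 28.18 -1.01 0.0101
0.01 [ 2.4 -0.1  0.2] [-0.1 -0.  10. ] 28.43 -1.04 0.0099
0.008 [ 1.1 -0.2 -0.1] [-0. -0.  8.] 28.68 -1.06 0.01
0.006 [ 1.8 -0.7  0.1] [-0. -0.  6.] 28.93 -1.09 0.0098
0.004 [ 0.5 -0.2  0.2] [-0.1 -0.   4. ] 29.18 -1.12 0.01
0.002 [ 0.7 -0.5  0.1] [-0.1 -0.   2. ] 29.43 -1.14 0.0098
0.001 [ 1.4 -0.5  0.9] [ 0. -0.  1.] 29.68 -1.16 0.0102
0 [-1.3 -0.7 19.2] [-0.2 -0.   0.6] 29.93 -1.17 0.0104
```

Run:
```python
from ins import *
f0=np.load("f0.npy")
bot.servo_line(tcp(.0005),ori(),velocity=.02)
q=np.array(get_obs()["joint_pos"]);zt0=R.from_quat(get_obs()["orientation"])
for k in(10,20,30,45,60,75,90):
    g=q.copy();g[5]+=np.radians(k);bot.goto_joints(g)
    f,e,o=show(f0);d=(zt0.inv()*R.from_quat(o["orientation"])).as_rotvec(degrees=True)
    T=F.T@np.array(o["ft_torque"]);print(k,f.round(1),e.round(1),d.round(1),T.round(2),round(o["gripper_width"],4),round(o["time_s"],2))
    if np.linalg.norm(f)>40: break
```

```text
10 [ 1.5 -0.2  7.8] [ 0.1 -0.   0.9] [0.  0.  9.8] [ 0.02  0.18 -0.03] 0.01 30.48
20 [0.7 0.3 7.4] [0.2 0.1 0.9] [ 0.  -0.  19.6] [0.17 0.18 0.  ] 0.01 30.77
30 [ 1.  -0.   8.1] [0.2 0.1 0.8] [ 0.  -0.  29.5] [0.23 0.13 0.01] 0.0099 31.06
45 [ 0.8 -1.2  8.3] [0.2 0.1 0.8] [ 0.  -0.  44.5] [0.22 0.2  0.05] 0.0101 31.42
60 [ 1.5 -0.3  6.8] [0.2 0.1 0.8] [ 0.  -0.  59.5] [ 0.27  0.25 -0.04] 0.01 31.77
75 [ 1.1 -0.3  8. ] [0.1 0.1 0.8] [ 0.  -0.  74.5] [ 0.23  0.18 -0.02] 0.01 32.13
90 [1.7 0.3 8.5] [0.2 0.1 0.9] [ 0.  -0.  89.5] [ 0.24  0.22 -0.  ] 0.0101 32.49
```

Run:
```python
from ins import *
hand.move_gripper(.035)
P=np.array(get_obs()["position"])
bot.servo_line(P+n2*.07,velocity=.12)
bot.servo_line(P+n2*.12+np.array([-.03,-.0,.10]),velocity=.25)
q=np.array(get_obs()["joint_pos"]);q[0]-=.7;bot.goto_joints(q)
T=vision.read_camera("top");S=vision.read_camera("side");print(get_obs()["time_s"])
for n_,D in(("top",T),("side",S)):
    c=big(mask(D,(0,120,50),(10,255,255),(180,230,230,275) if n_=="top" else (270,130,315,175)))
    r=cv2.minAreaRect(c);print(n_,r,"pred wing top",project(D,[p2+n*.04,p2+n*.04+.02*u,p2+n*.04-.02*u]).round(1).tolist())
a_=cv2.resize(T["frame"][170:310,100:290],(400,295));b=cv2.resize(S["frame"][60:220,230:400],(395,372))
im=np.zeros((372,795,3),np.uint8);im[:295,:400]=a_;im[:,400:]=b;cv2.imwrite("pics/fin.png",im[:,:,::-1])
```

```text
35.7417
top ((200.45001220703125, 257.35003662109375), (21.819713592529297, 6.324554920196533), 71.56504821777344) pred wing top [[200.6, 260.3], [197.6, 251.6], [203.6, 268.9]]
side ((284.0000305175781, 147.5), (10.606600761413574, 16.26345443725586), 45.0) pred wing top [[281.1, 144.8], [287.4, 138.5], [274.9, 151.1]]
```

View pics/fin.png

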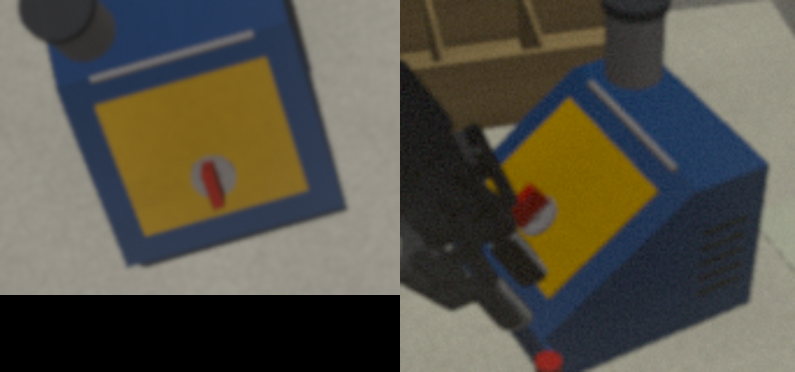

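The hatch is shut and the red wing points up the slope, with its flange seated on the window. Before handing in, I'll check the glue, blue stud and clearance numerically.

Run:
```python
from ins import *
bot.servo_line(np.array(get_obs()["position"])+[0,0,.05],velocity=.2)
S=vision.read_camera("top");S0=dict(np.load("top0.npz"))
for nm,lo,hi,roi in(("glue",(0,120,50),(10,255,255),(295,255,330,290)),("blue",(100,120,40),(130,255,255),(370,240,415,275)),("driver",(0,120,50),(10,255,255),(405,283,465,305))):
    for D in(S0,S):
        m=mask(D,lo,hi,roi);ys,xs=np.nonzero(m);print(nm,len(xs),xs.mean().round(1) if len(xs) else 0,ys.mean().round(1) if len(xs) else 0)
d=cv2.absdiff(S0["frame"],S["frame"]).max(2);print("cup diff",(d[190:235,370:415]>40).sum())
o=get_obs();print(o["position"],o["wrist_force"],o["time_s"])
```

```text
glue 107 311.4 268.8
glue 105 311.4 268.9
blue 52 392.3 255.3
blue 63 392.5 255.6
driver 379 435.7 294.8
driver 387 435.6 294.8
cup diff 0
[ 0.44647046 -0.10246939  0.37593167] [-0.95468185 -0.19691057 -0.10688721] 36.1917
```

```bash
python3 -c "
from workcell import *
print(hand_in())"
```

```text
the job is handed in; nothing more can be done
None
```

The job is handed in at about 36 s: the hatch is shut, the red fastener is pushed home, turned 90° clockwise and released, and the blue fastener, glue, cup and screwdriver look unmoved in the last picture; I did not pull on the fastener to test the lock.

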